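Find the clear tube adapter with a pin gauge

TASK

Two of the three white tube adapters are choked part-way down the bore and one is clear to size. Try the red-handled pin gauge gently in their bores, without forcing it, until you find the adapter it enters all the way, its collar down flush on the adapter's top. Then put the gauge fully back in its grey holder and slip that adapter, without dropping it, right down over the post of the green stand, leaving the other two adapters standing about where they are and the other bench things undisturbed.

Things in the scene. Friction and masses are not known exactly. Their poses are not given: they have to be found in the camera images.
- adapter_1: White round plastic tube adapter with a blue band, 46 mm diameter, 60 mm high, about 0.13 kg, loose, upright on the bench. Origin: centre of its underside; z up along its axis. All three look alike from outside; exactly one is clear, any of them. The gauge may press or knock on it with up to 40 N; the parts are hard, so feel in at about 15 mm/s.
- adapter_2: White round plastic tube adapter with a blue band, 46 mm diameter, 60 mm high, about 0.13 kg, loose, upright on the bench. Origin: centre of its underside; z up along its axis. All three look alike from outside; exactly one is clear, any of them. The gauge may press or knock on it with up to 40 N; the parts are hard, so feel in at about 15 mm/s.
- adapter_3: White round plastic tube adapter with a blue band, 46 mm diameter, 60 mm high, about 0.13 kg, loose, upright on the bench. Origin: centre of its underside; z up along its axis. All three look alike from outside; exactly one is clear, any of them. The gauge may press or knock on it with up to 40 N; the parts are hard, so feel in at about 15 mm/s.
- adapter_1_mouth (a point): Centre of the bore's mouth, in the adapter's top face, 60 mm above its underside. The dark-lined bore is 17.4 mm wide and runs right through; in a choked adapter it narrows to 11 mm somewhere 10 to 30 mm below the mouth, so the gauge pin enters a little, then stops hard.
- adapter_2_mouth (a point): Centre of the bore's mouth, in the adapter's top face, 60 mm above its underside. The dark-lined bore is 17.4 mm wide and runs right through; in a choked adapter it narrows to 11 mm somewhere 10 to 30 mm below the mouth, so the gauge pin enters a little, then stops hard.
- adapter_3_mouth (a point): Centre of the bore's mouth, in the adapter's top face, 60 mm above its underside. The dark-lined bore is 17.4 mm wide and runs right through; in a choked adapter it narrows to 11 mm somewhere 10 to 30 mm below the mouth, so the gauge pin enters a little, then stops hard.
- gauge: Steel pin gauge, loose, about 0.13 kg, upright in the holder at first. Origin: centre of the pin's tip; z up to the handle. Pin 16 mm diameter, 40 mm long, last 3 mm tapered to 12 mm; above it a collar 30 mm wide, 5 mm thick, then a round red handle 22 mm wide, 43 mm long. Fully in a clear adapter, the collar rests on its top, the tip 20 mm above its underside.
- gauge_grip (a point): Point on the axis of the gauge's red handle, 70 mm above the pin's tip, a good place to grip.
- holder: Grey fixed block 60 x 60 x 50 mm high. Origin: centre of its underside. An 18 mm hole 44 mm deep is in the middle of its top; with the gauge home in it the collar rests on the block's top and the tip is 10 mm above the bench.
- stand: Green fixed base plate 90 x 90 mm, 10 mm thick, with an upright steel post in its middle, 14 mm wide, 48 mm high above the plate, its last 6 mm tapered to 8 mm. Origin: centre of the plate's underside. A clear adapter slips over the post until it rests on the plate, underside 10 mm above the bench; a choked one stays 10 mm or more too high. Knocks up to 40 N; touch down at about 15 mm/s.
- beaker: Small glass beaker, 48 mm wide, 60 mm high, loose; bystander. Origin: centre of its underside.
- flask: Glass flask, 62 mm wide, 100 mm high, loose; bystander. Origin: centre of its underside.
- paper_roll: White paper roll standing on end, 90 mm wide, 100 mm high, loose; bystander. Origin: centre of its underside.
- bottle: Glass reagent bottle with blue cap, 64 mm wide, 130 mm high, loose; bystander. Origin: centre of its underside.
- film_roll: Yellow roll standing on end, 66 mm wide, 220 mm high, loose; bystander. Origin: centre of its underside.
- jar: Amber jar with white cap, 60 mm wide, 70 mm high, loose; bystander. Origin: centre of its underside.

How it is judged:
By the outcome, as a careful person would: the job done as asked, in the order asked, and still so for the second after the job is handed in, with the robot touching nothing.
It also fails if it takes over 72 s, if anything falls off the work surface, if the arm or the gripper's body presses on something with over 40 N, if the wrist force passes 120 N, or if a joint passes its speed limit or range.

ROBOT

A 6-joint arm with a two-finger parallel gripper is mounted at the origin on the work surface. World frame = base frame: x ahead of the robot, y to its left, z up, the work surface at z = 0. Lengths are in mm, angles in rad, forces in N, time in s.
With the tool pointing down it reaches from about 350 to 775 mm from the base axis. Payload 7.3 kg.
Tool frame: the origin (TCP) lies on the centre line of the jaws, within the pads' length; the fingertips stand 17 mm ahead of it and the grasp point (between the pads) lies 2 mm behind it; z points along the fingers, y is the line along which they close (so a half turn about z gives the same grasp; the last joint's range is limited). The gripper opens to 92 mm and grips with 3 to 60 N. Pads are 19 mm wide; open, the fingers measure 130 mm over their backs; the gripper's body (75 mm by 190 mm) begins 47 mm behind the grasp point.
Start: joints at [-1.369, 0.342, 1.524, -0, 1.275, -0.146], TCP at [178.959, -493.576, 243.741] pointing down, gripper open.
Joint ranges: [-2.53, 2.53], [-0.77, 2.02], [0.04, 2.7], [-1, 4.14], [0.28, 2.66], [-3.11, 3.11]. Speed limits (rad/s): [2.57, 2.57, 3.14, 3.14, 3.14, 3.14].

INTERFACE

Orientations are given as [roll, pitch, yaw] about the fixed x, y, z axes, in that order (R = Rz(yaw) Ry(pitch) Rx(roll)).
In Python, from plant import bot gives the robot as it stands. The module is installed in compiled form; this text tells all that it offers.
- The arm moves only by the shell command python3 -m pendant 'ROWS'. ROWS is JSON, a list of rows, each a list of 3 entries, a list of its own where there are three numbers: the shift along the world's x, y, z as a fraction of full scale, then the turn, a rotation vector about the world's x, y, z as a fraction of full scale, then the opening, from -1 (shut) to 1 (fully open), so that 0 is half open. In form: [[[tx, ty, tz], [rx, ry, rz], claw], ...]. A call has exactly 10 rows; each row shifts and turns the commanded pose from where the row before left it; what a row does not reach is not made up. Full scale, the value 1, is 30 mm for a shift and 0.12 rad for a turn. A row lasts 1/12 s, in which the tool goes at most 41.7 mm and 7.16 degrees, less where a joint would pass 70% of its speed; a pose out of reach is approached as far as the arm can. A call with a number of a shift or a turn outside -1 to 1 is refused whole. A call with a gripper value outside its range is refused whole. The fingers move at their own pace and stop on an object; the grip force is fixed at half the most. Time passes only in rows, so rows that do not move let the fingers close, or fill a call up. It gives the time, the measured TCP pose, the force, the opening and the grip force at its end, in the units of the state.
- bot.get_obs(): the state, without advancing time (a new reading comes with each control period).
- bot.capture(name): name is "side" or "top" or "wrist"; returns the picture (480x640x3 uint8, blue, green, red); there is no depth.
- bot.camera_params(name): a dict with "fovy" (degrees; the focal length in pixels is half the picture's height over the tangent of half this angle, whatever the lens; pixels are square), "cx", "cy" (the principal point, pixels), "distortion" ([k1, k2, p1, p2, k3] as OpenCV has them; the pictures are not rectified), "camera_from_world" (4x4, takes a point from world to camera coordinates). Camera axes: x right, y down, z forward; pixel columns grow to the right and rows downward; lengths in mm; the calibration is good to about 2 mm. A picture is of the moment at which its call begins: read the wrist's pose just before it. camera_params takes no time and is no camera call; for the wrist camera it gives the pose at the moment of the call.
- bot.close_job(): hands the job in; it is judged then, once.
The state is a dict: "time": time; "joint_positions": joint angles; "dq": joint speeds; "tau": joint torques, N m; "tool_pos": TCP position; "tcp_rot": TCP orientation; "contact_force": force on the tool from outside, world axes, zero at the start; "moment": the same for the moment, N m; "grip_width": finger opening in mm; "finger_force": force on a finger pad.
Only numpy, scipy, OpenCV 4.12 (cv2) and the standard library are available. Lean on these libraries where they do the work, as an engineer would, in place of code of your own. Each camera call takes 0.05 s, during which the arm holds its last target. There are 200 camera calls.

## Working session

There is one attempt and no reset: what is moved stays moved. The work goes in short steps, Python scripts to look and compute and a shell command to move; the robot and the scene stay as the last step left them, time stands still between calls to the robot, and variables do not carry over. Pictures are saved under pics/ and viewed, at most 13 in all, crops included, and the job is handed in when it is done.

```bash
mkdir -p pics; cat > h.py <<'E'
from plant import bot
import numpy as np, cv2
def cam(n):
    p=bot.camera_params(n); f=240/np.tan(np.radians(p["fovy"])/2)
    K=np.array([[f,0,p["cx"]],[0,f,p["cy"]],[0,0,1.]])
    return K,np.array(p["distortion"],float),np.array(p["camera_from_world"])
def ray(c,uv):
    K,d,T=c
    q=cv2.undistortPoints(np.array([[uv]],float),K,d)[0,0]
    R=T[:3,:3]; return -R.T@T[:3,3], R.T@np.array([q[0],q[1],1])
def onz(c,uv,z):
    o,r=ray(c,uv); return o+r*(z-o[2])/r[2]
def proj(c,P):
    K,d,T=c
    return cv2.projectPoints(np.array(P,float).reshape(-1,1,3),cv2.Rodrigues(T[:3,:3])[0],T[:3,3],K,d)[0][:,0]
E
python3 - <<'E'
from h import *
for n in("top","side"):
    c=cam(n); cv2.imwrite(f"pics/{n}0.png",bot.capture(n)); print(n,np.round(ray(c,(320,240)),2).tolist(),c[0][0,0])
o=bot.get_obs(); print(o)
E
```

```text
top [[479.87, 82.66, 1419.26], [0.06, -0.04, -1.0]] 614.7138024125387
side [[196.32, 678.6, 980.04], [0.33, -0.54, -0.78]] 471.1580671125449
{'time': 0.1, 'joint_positions': array([-1.36902280e+00,  3.42657609e-01,  1.52494126e+00, -2.15770979e-05,
        1.27543359e+00, -1.45981816e-01]), 'dq': array([-0.00010315, -0.00372537, -0.00343111, -0.00027638,  0.00213933,
        0.00137579]), 'tau': array([ 1.88272432e-03, -4.32003844e+01, -2.44696462e+01,  7.18712993e-02,
        5.26020722e-02, -5.24283030e-05]), 'tool_pos': array([ 178.86497804, -493.20837247,  243.10519237]), 'tcp_rot': array([-3.14016516e+00, -1.89024921e-04,  3.47761503e-01]), 'contact_force': array([0.31506049, 0.64774385, 0.57410122]), 'moment': array([0.03890636, 0.02702379, 0.00026023]), 'finger_force': 0.0, 'grip_width': 91.77785005376639}
```

View pics/top0.png

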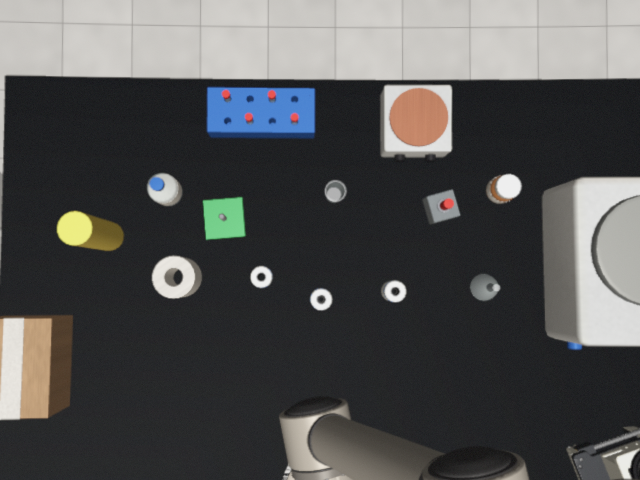

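View pics/side0.png

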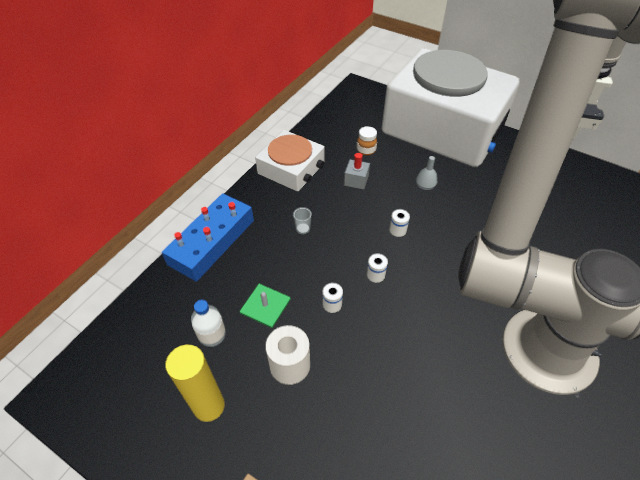

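The top view shows adapters at about (261,277), (321,299) and (395,291), the gauge's red handle at (447,204) on the holder, and the green stand at (224,218) with its post. The side view shows the same layout with no other obstacles near the gauge. Next I'll measure positions from blobs.

```bash
cat > m.py <<'E'
from h import *
def blob(m,near,r):
    n,l,s,ce=cv2.connectedComponentsWithStats(m.astype(np.uint8)); 
    k=[i for i in range(1,n) if np.hypot(*(ce[i]-near))<r and s[i,4]>4]
    return max(k,key=lambda i:s[i,4]) if k else None,l,ce,s
def bores(im,c,seeds,rad=14):
    g=im.max(2); out=[]
    for s in seeds:
        m=(g>110); n,l,st,ce=cv2.connectedComponentsWithStats(m.astype(np.uint8))
        k=[i for i in range(1,n) if st[i,0]<=s[0]<=st[i,0]+st[i,2] and st[i,1]<=s[1]<=st[i,1]+st[i,3] and st[i,4]<8000]
        m1=(l==max(k,key=lambda i:st[i,4])).astype(np.uint8)
        cs,h=cv2.findContours(m1,cv2.RETR_CCOMP,cv2.CHAIN_APPROX_NONE)
        hs=[q for q,hh in zip(cs,h[0]) if hh[3]>=0]
        q=max(hs,key=cv2.contourArea); (e,_,_)=cv2.fitEllipse(q)
        out.append((np.round(e,1).tolist(),np.round(onz(c,e,60)[:2],1).tolist()))
    return out
E
python3 - <<'E'
from m import *
S={"top":[(261,277),(321,299),(395,291)],"side":[(333,297),(377,269),(400,223)]}
for n in S:
    im=bot.capture(n); c=cam(n); b=im.astype(int)
    print(n,bores(im,c,S[n]))
    red=(b[...,2]>120)&(b[...,1]<70)&(b[...,0]<70)
    i,l,ce,s=blob(red,(447,204) if n=="top" else (358,160),15); print("red",ce[i],s[i],onz(c,ce[i],88)[:2])
    gr=(b[...,1]>130)&(b[...,2]<110)&(b[...,0]<140)
    i,l,ce,s=blob(gr,(224,218) if n=="top" else (265,305),20)
    q=cv2.convexHull(np.argwhere(l==i)[:,::-1].astype(np.int32)); M=cv2.moments(q)
    e=(M["m10"]/M["m00"],M["m01"]/M["m00"]); print("green",e,onz(c,e,10)[:2],"rect",cv2.minAreaRect(q))
    if n=="top":
        cv2.imwrite("pics/c1.png",cv2.resize(np.hstack([im[180:240,190:250],im[170:230,410:470]]),None,fx=6,fy=6,interpolation=0))
        for nm,uv,z in [("beaker",(335,191),30),("flask",(484,287),30),("roll",(176,277),100),("bottle",(158,184),130),("film",(75,228),220),("jar",(508,186),70),("reg",(394,102),50)]: print(nm,np.round(onz(c,uv,z)[:2]))
p=bot.camera_params("wrist"); T=p["camera_from_world"]; o=bot.get_obs()
from scipy.spatial.transform import Rotation as Ro
Rt=Ro.from_euler("xyz",o["tcp_rot"]).as_matrix(); Rc=T[:3,:3]
print("wristcam in tool",np.round(Rt.T@(-Rc.T@T[:3,3]-o["tool_pos"]),1),np.round(Rt.T@Rc.T,3).tolist(),p["fovy"])
E
```

```text
top [([260.7, 276.5], [486.2, 156.6]), ([320.9, 299.0], [437.0, 23.8]), ([395.0, 291.0], [455.0, -139.7])]
red [444.         205.41666667] [443 201   4   9  12] [ 641.62860973 -243.01500807]
green (225.53157474020782, 203.79296562749798) [653.12228548 240.98106873] rect ((223.0, 204.5), (40.0, 15.0), 0.0)
beaker [681. -10.]
flask [ 464. -345.]
roll [485. 334.]
bottle [679. 369.]
film [579. 505.]
jar [ 687. -388.]
reg [ 880. -141.]
side [([332.3, 290.6], [486.5, 156.7]), ([377.7, 260.5], [436.9, 24.0]), ([400.3, 215.1], [455.0, -139.7])]
red [357.9009901  159.74257426] [354 153   9  16 101] [ 640.75737965 -242.02021161]
green (264.82489364621927, 304.68574173185124) [619.01935067 247.76915121] rect ((264.5877990722656, 304.3097229003906), (39.88037109375, 34.71198654174805), 24.77513885498047)
wristcam in tool [  79.5    0.3 -140.9] [[0.0, -0.956, -0.293], [1.0, 0.0, 0.001], [-0.001, -0.293, 0.956]] 70.14345940012859
```

View pics/c1.png

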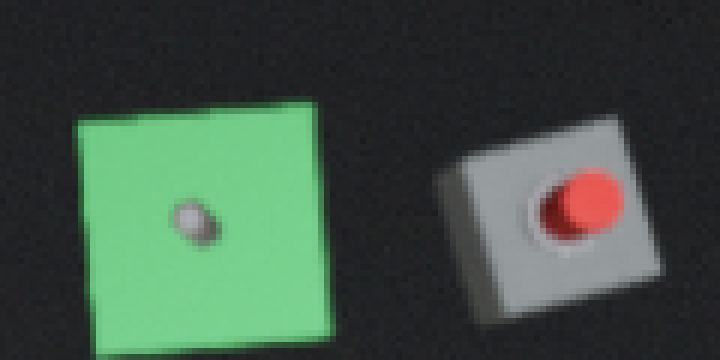

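The crop shows the gauge's top disc at about (448.2,203.4), the holder's top centred at (443.2,205.8), the plate centred at (223.8,217.5) and the post tip at about (221.2,215.3) in top-view pixels. I'll refine these by masking.

```bash
python3 - <<'E'
from m import *
im=bot.capture("top");c=cam("top");b=im.astype(int)
for uv,z in [((448.2,203.4),98),((443.2,205.8),50),((223.8,217.5),10),((221.2,215.3),58)]: print(np.round(onz(c,uv,z)[:2],1))
red=(b[...,2]>200)&(b[...,1]<110); i,l,ce,s=blob(red,(448,204),6); print("redtop",ce[i],s[i,4],np.round(onz(c,ce[i],98)[:2],1))
cs=cam("side")
s2=bot.capture("side"); 
for P in [(640,-243,98),(640,-243,55),(617,247,58),(617,247,10)]: print(P,proj(cs,P)[0].round(1))
cv2.imwrite("pics/c2.png",np.hstack([cv2.resize(s2[140:195,335:385],None,fx=8,fy=8,interpolation=0),cv2.resize(s2[280:335,240:290],None,fx=8,fy=8,interpolation=0)]))
E
```

```text
[ 644.8 -249.7]
[ 645.4 -250.5]
[621.5 244.7]
[621.5 244.9]
redtop [448.36231884 203.05797101] 69 [ 645.6 -250. ]
(640, -243, 98) [358.5 156.9]
(640, -243, 55) [357.6 168.4]
(617, 247, 58) [263.8 294. ]
(617, 247, 10) [265.7 304.8]
```

View pics/c2.png

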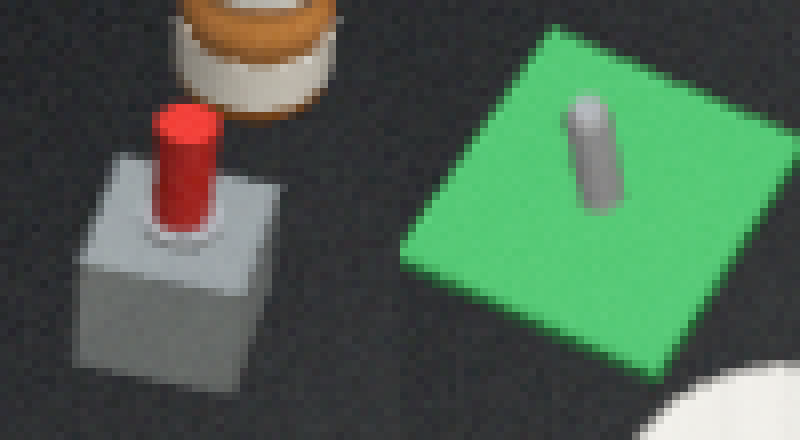

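The side crop shows the handle's top at about (358,155) px and the post's tip at about (262.8,292.6). Both agree with the top-view fixes. Now I'll move above the gauge.

```bash
R='[[0.777,0.406,-0.105],[0,0,0.605],0.3]'
python3 - <<'E'
from h import *
c=cam("side"); print(onz(c,(358,155),98)[:2],onz(c,(262.8,292.6),58)[:2])
E
python3 -m pendant '[[[0.777,0.406,-0.105],[0,0,0.605],0.3],[[0.777,0.406,-0.105],[0,0,0.605],0.3],[[0.777,0.406,-0.105],[0,0,0.605],0.3],[[0.777,0.406,-0.105],[0,0,0.605],0.3],[[0.777,0.406,-0.105],[0,0,0.605],0.3],[[0.777,0.406,-0.105],[0,0,0.605],0.3],[[0.777,0.406,-0.105],[0,0,0.605],0.3],[[0.777,0.406,-0.105],[0,0,0.605],0.3],[[0.777,0.406,-0.105],[0,0,0.605],0.3],[[0.777,0.406,-0.105],[0,0,0.605],0.3]]'
python3 -m pendant '[[[0.777,0.406,-0.105],[0,0,0.605],0],[[0.777,0.406,-0.105],[0,0,0.605],0],[[0.777,0.406,-0.105],[0,0,0.605],0],[[0.777,0.406,-0.105],[0,0,0.605],0],[[0.777,0.406,-0.105],[0,0,0.605],0],[[0.777,0.406,-0.105],[0,0,0.605],0],[[0.777,0.406,-0.105],[0,0,0.605],0],[[0.777,0.406,-0.105],[0,0,0.605],0],[[0.777,0.406,-0.105],[0,0,0.605],0],[[0.777,0.406,-0.105],[0,0,0.605],0]]'
```

```text
[ 645.18537333 -249.34360286] [621.20577787 245.05840082]
time: 1.13
tool_pos: [413.1, -371.0, 212.0]
tcp_rot: [-3.142, 0.0, 1.077]
contact_force: [-0.5, -0.7, -0.7]
grip_width: 59.6
finger_force: 0.0
time: 1.97
tool_pos: [646.2, -249.2, 180.3]
tcp_rot: [-3.141, -0.0, 1.803]
contact_force: [0.1, 0.1, 0.0]
grip_width: 45.8
finger_force: 0.0
```

```bash
python3 - <<'E'
from m import *
c=cam("wrist"); im=bot.capture("wrist"); b=im.astype(int); cv2.imwrite("pics/w1.png",im)
red=(b[...,2]>110)&(b[...,1]<90)&(b[...,0]<90); u=proj(c,(645.3,-249.7,98))[0]; print("expect",u)
i,l,ce,s=blob(red,u,80); print(ce[i],s[i])
E
```

```text
expect [320.33938067 252.84860266]
[323.88990826 233.26911315] [313 224  23  25 327]
```

View pics/w1.png

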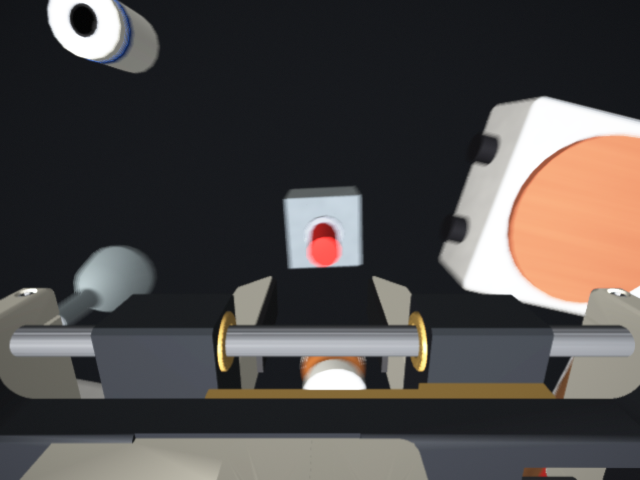

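The wrist view shows the gauge's top at about (324,251) px, between the fingers, whose midline is near column 323. I'm already on line to within about 1 mm, so I'll descend and close.

```bash

python3 -m pendant '[[[0,0,-0.34],[0,0,0],0],[[0,0,-0.34],[0,0,0],0],[[0,0,-0.34],[0,0,0],0],[[0,0,-0.34],[0,0,0],0],[[0,0,-0.34],[0,0,0],0],[[0,0,-0.34],[0,0,0],0],[[0,0,-0.34],[0,0,0],0],[[0,0,-0.34],[0,0,0],0],[[0,0,-0.34],[0,0,0],0],[[0,0,-0.34],[0,0,0],0]]'
python3 -m pendant '[[[0,0,0],[0,0,0],-1],[[0,0,0],[0,0,0],-1],[[0,0,0],[0,0,0],-1],[[0,0,0],[0,0,0],-1],[[0,0,0],[0,0,0],-1],[[0,0,0],[0,0,0],-1],[[0,0,0],[0,0,0],-1],[[0,0,0],[0,0,0],-1],[[0,0,0],[0,0,0],-1],[[0,0,0],[0,0,0],-1]]'
```

```text
time: 2.85
tool_pos: [645.1, -250.0, 77.7]
tcp_rot: [3.142, 0.0, 1.8]
contact_force: [-0.2, -0.5, 0.7]
grip_width: 45.7
finger_force: 0.0
time: 3.68
tool_pos: [645.6, -250.2, 79.6]
tcp_rot: [3.14, 0.001, 1.8]
contact_force: [0.6, 0.7, 6.5]
grip_width: 21.4
finger_force: 30.0
```

```bash

python3 -m pendant '[[[0,0,0.3],[0,0,0],-1],[[0,0,0.4],[0,0,0],-1],[[0,0,0.5],[0,0,0],-1],[[0,0,0.5],[0,0,0],-1],[[0,0,0.5],[0,0,0],-1],[[-0.5,0.3,0],[0,0,0],-1],[[-0.8,0.5,0],[0,0,0],-1],[[-0.8,0.5,0],[0,0,0],-1],[[-0.8,0.5,0],[0,0,0],-1],[[-0.8,0.5,0],[0,0,0],-1]]'
python3 -m pendant '[[[-0.8,0.5,0],[0,0,0],-1],[[-0.8,0.4,0],[0,0,0],-1],[[-0.8,0.35,0],[0,0,0],-1],[[-0.24,0.126,0],[0,0,0],-1],[[0,0,0],[0,0,0],-1],[[0,0,-0.1],[0,0,0],-1],[[0,0,-0.1],[0,0,0],-1],[[0,0,-0.1],[0,0,0],-1],[[0,0,0],[0,0,0],-1],[[0,0,0],[0,0,0],-1]]'
cat >> m.py <<'E'
def look(name,crop=None,f=1):
    im=bot.capture("wrist"); o=bot.get_obs(); print(np.round(o["tool_pos"],1),np.round(o["contact_force"],1))
    if crop: im=im[crop[0]:crop[1],crop[2]:crop[3]]
    cv2.imwrite(f"pics/{name}.png",cv2.resize(im,None,fx=f,fy=f))
E
python3 -c "
from m import *
look('w2')"
```

```text
time: 4.52
tool_pos: [532.4, -180.1, 145.2]
tcp_rot: [-3.141, -0.001, 1.8]
contact_force: [0.1, -0.2, -1.3]
grip_width: 21.6
finger_force: 30.0
time: 5.35
tool_pos: [455.2, -139.9, 135.2]
tcp_rot: [-3.141, -0.001, 1.8]
contact_force: [0.0, 0.4, -1.7]
grip_width: 21.3
finger_force: 30.0
[ 455.2 -139.9  135.4] [ 0.2  0.  -1. ]
```

View pics/w2.png

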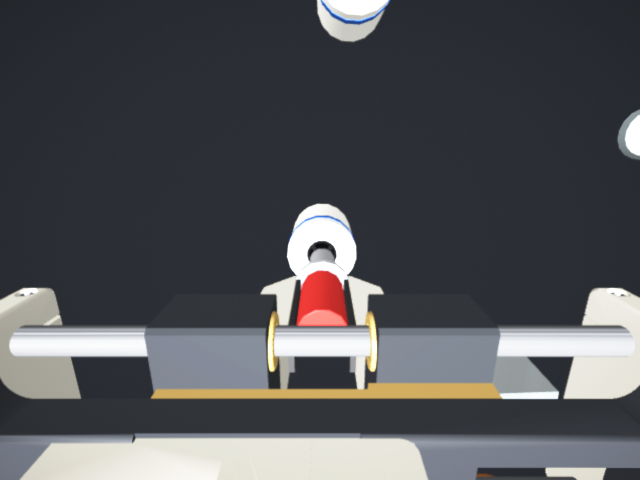

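The wrist view shows the pin's tip hovering over the first adapter's bore, with both near column 322 and rows 248 to 255. I'll feel in slowly.

```bash

python3 -m pendant '[[[0,0,-0.05],[0,0,0],-1],[[0,0,-0.05],[0,0,0],-1],[[0,0,-0.05],[0,0,0],-1],[[0,0,-0.05],[0,0,0],-1],[[0,0,-0.05],[0,0,0],-1],[[0,0,-0.05],[0,0,0],-1],[[0,0,-0.05],[0,0,0],-1],[[0,0,-0.05],[0,0,0],-1],[[0,0,-0.05],[0,0,0],-1],[[0,0,-0.05],[0,0,0],-1]]'

```

```text
time: 6.23
tool_pos: [455.0, -139.7, 120.6]
tcp_rot: [3.141, 0.0, 1.8]
contact_force: [0.7, -0.7, -2.3]
grip_width: 21.3
finger_force: 30.0
```

```bash

python3 -m pendant '[[[0,0,-0.04],[0,0,0],-1],[[0,0,-0.04],[0,0,0],-1],[[0,0,-0.02],[0,0,0],-1],[[0,0,0],[0,0,0],-1],[[0,0,0],[0,0,0],-1],[[0,0,0],[0,0,0],-1],[[0,0,0],[0,0,0],-1],[[0,0,0],[0,0,0],-1],[[0,0,0],[0,0,0],-1],[[0,0,0],[0,0,0],-1]]'

```

```text
time: 7.07
tool_pos: [455.0, -139.7, 117.8]
tcp_rot: [3.141, 0.0, 1.8]
contact_force: [0.0, -0.3, -1.6]
grip_width: 21.4
finger_force: 30.0
```

```bash

python3 -m pendant '[[[0,0,-0.04],[0,0,0],-1],[[0,0,-0.04],[0,0,0],-1],[[0,0,-0.04],[0,0,0],-1],[[0,0,0],[0,0,0],-1],[[0,0,0],[0,0,0],-1],[[0,0,0],[0,0,0],-1],[[0,0,0],[0,0,0],-1],[[0,0,0],[0,0,0],-1],[[0,0,0],[0,0,0],-1],[[0,0,0],[0,0,0],-1]]'

```

```text
time: 7.9
tool_pos: [455.0, -139.7, 114.2]
tcp_rot: [3.141, 0.0, 1.8]
contact_force: [0.2, -0.3, -1.2]
grip_width: 21.4
finger_force: 30.0
```

Depth is about 14.6 mm with no contact yet.

```bash

python3 -m pendant '[[[0,0,-0.04],[0,0,0],-1],[[0,0,-0.04],[0,0,0],-1],[[0,0,-0.04],[0,0,0],-1],[[0,0,0],[0,0,0],-1],[[0,0,0],[0,0,0],-1],[[0,0,0],[0,0,0],-1],[[0,0,0],[0,0,0],-1],[[0,0,0],[0,0,0],-1],[[0,0,0],[0,0,0],-1],[[0,0,0],[0,0,0],-1]]'

```

```text
time: 8.73
tool_pos: [455.0, -139.7, 110.5]
tcp_rot: [3.141, 0.0, 1.8]
contact_force: [0.9, 0.4, -1.5]
grip_width: 21.5
finger_force: 30.0
```

```bash

python3 -m pendant '[[[0,0,-0.04],[0,0,0],-1],[[0,0,-0.04],[0,0,0],-1],[[0,0,-0.04],[0,0,0],-1],[[0,0,0],[0,0,0],-1],[[0,0,0],[0,0,0],-1],[[0,0,0],[0,0,0],-1],[[0,0,0],[0,0,0],-1],[[0,0,0],[0,0,0],-1],[[0,0,0],[0,0,0],-1],[[0,0,0],[0,0,0],-1]]'

```

```text
time: 9.57
tool_pos: [455.0, -139.7, 107.0]
tcp_rot: [3.141, 0.0, 1.8]
contact_force: [-0.8, 0.1, -1.3]
grip_width: 21.1
finger_force: 30.0
```

```bash

python3 -m pendant '[[[0,0,-0.04],[0,0,0],-1],[[0,0,-0.04],[0,0,0],-1],[[0,0,-0.04],[0,0,0],-1],[[0,0,0],[0,0,0],-1],[[0,0,0],[0,0,0],-1],[[0,0,0],[0,0,0],-1],[[0,0,0],[0,0,0],-1],[[0,0,0],[0,0,0],-1],[[0,0,0],[0,0,0],-1],[[0,0,0],[0,0,0],-1]]'

```

```text
time: 10.4
tool_pos: [455.5, -140.1, 105.3]
tcp_rot: [3.14, 0.002, 1.8]
contact_force: [-3.7, 1.9, 17.9]
grip_width: 21.4
finger_force: 30.0
```

The pin stopped hard at a depth of about 24 mm, with 18 N and 2 mm of arm deflection, so that adapter is choked. I'll withdraw and go to the middle one.

```bash

python3 -m pendant '[[[0,0,0.18],[0,0,0],-1],[[0,0,0.25],[0,0,0],-1],[[0,0,0.35],[0,0,0],-1],[[0,0,0.4],[0,0,0],-1],[[0,0,0],[0,0,0],-1],[[-0.1,0.6,0],[0,0,0],-1],[[-0.1,0.9,0],[0,0,0],-1],[[-0.1,0.9,0],[0,0,0],-1],[[-0.1,0.9,0],[0,0,0],-1],[[-0.1,0.9,0],[0,0,0],-1]]'
python3 -c "
from m import *
im=bot.capture('top'); c=cam('top'); print(bores(im,c,[(395,291)]))"
python3 -m pendant '[[[-0.05,0.8,0],[0,0,0],-1],[[-0.05,0.453,0],[0,0,0],-1],[[0,0,0],[0,0,0],-1],[[0,0,-0.1],[0,0,0],-1],[[0,0,-0.1],[0,0,0],-1],[[0,0,-0.1],[0,0,0],-1],[[0,0,-0.05],[0,0,0],-1],[[0,0,-0.05],[0,0,0],-1],[[0,0,-0.05],[0,0,0],-1],[[0,0,-0.05],[0,0,0],-1]]'
```

```text
time: 11.23
tool_pos: [439.5, -12.6, 138.3]
tcp_rot: [-3.141, -0.0, 1.799]
contact_force: [0.7, -0.2, -1.2]
grip_width: 21.5
finger_force: 30.0
time: 12.12
tool_pos: [437.0, 23.6, 123.6]
tcp_rot: [3.142, 0.0, 1.799]
contact_force: [-0.8, 0.3, -1.7]
grip_width: 21.2
finger_force: 30.0Traceback (most recent call last):
  File "<string>", line 3, in <module>
    im=bot.capture('top'); c=cam('top'); print(bores(im,c,[(395,291)]))
                                               ~~~~~^^^^^^^^^^^^^^^^^^
  File "m.py", line 14, in bores
    q=max(hs,key=cv2.contourArea); (e,_,_)=cv2.fitEllipse(q)
                                           ~~~~~~~~~~~~~~^^^
cv2.error: OpenCV(4.12.0) /io/opencv/modules/imgproc/src/shapedescr.cpp:361: error: (-201:Incorrect size of input array) There should be at least 5 points to fit the ellipse in function 'fitEllipseNoDirect'
```

```bash

python3 -m pendant '[[[0,0,-0.04],[0,0,0],-1],[[0,0,-0.04],[0,0,0],-1],[[0,0,-0.04],[0,0,0],-1],[[0,0,-0.04],[0,0,0],-1],[[0,0,-0.04],[0,0,0],-1],[[0,0,-0.04],[0,0,0],-1],[[0,0,0],[0,0,0],-1],[[0,0,0],[0,0,0],-1],[[0,0,0],[0,0,0],-1],[[0,0,0],[0,0,0],-1]]'
python3 -c "
from m import *
im=bot.capture('side'); c=cam('side'); print(bores(im,c,[(400,223)]))"
```

```text
time: 12.95
tool_pos: [437.0, 23.9, 116.6]
tcp_rot: [3.141, 0.0, 1.8]
contact_force: [-1.1, -0.0, -1.8]
grip_width: 21.3
finger_force: 30.0
[([400.5, 179.0], [514.0, -263.5])]
```

```bash

python3 -m pendant '[[[0,0,-0.04],[0,0,0],-1],[[0,0,-0.04],[0,0,0],-1],[[0,0,-0.03],[0,0,0],-1],[[0,0,0],[0,0,0],-1],[[0,0,0],[0,0,0],-1],[[0,0,0],[0,0,0],-1],[[0,0,0],[0,0,0],-1],[[0,0,0],[0,0,0],-1],[[0,0,0],[0,0,0],-1],[[0,0,0],[0,0,0],-1]]'
```

```text
time: 13.83
tool_pos: [437.3, 23.8, 114.3]
tcp_rot: [3.14, 0.001, 1.8]
contact_force: [-3.4, 0.9, 12.8]
grip_width: 21.6
finger_force: 30.0
```

This one also stops hard, at about 14 mm. On to the third.

```bash

python3 -m pendant '[[[0,0,0.15],[0,0,0],-1],[[0,0,0.3],[0,0,0],-1],[[0,0,0.4],[0,0,0],-1],[[0,0,0],[0,0,0],-1],[[0.25,0.6,0],[0,0,0],-1],[[0.35,0.9,0],[0,0,0],-1],[[0.35,0.9,0],[0,0,0],-1],[[0.35,0.9,0],[0,0,0],-1],[[0.25,0.8,0],[0,0,0],-1],[[0.095,0.324,0],[0,0,0],-1]]'
python3 -m pendant '[[[0,0,0],[0,0,0],-1],[[0,0,-0.1],[0,0,0],-1],[[0,0,-0.1],[0,0,0],-1],[[0,0,-0.1],[0,0,0],-1],[[0,0,-0.05],[0,0,0],-1],[[0,0,-0.05],[0,0,0],-1],[[0,0,-0.05],[0,0,0],-1],[[0,0,-0.05],[0,0,0],-1],[[0,0,-0.05],[0,0,0],-1],[[0,0,-0.05],[0,0,0],-1]]'
```

```text
time: 14.67
tool_pos: [487.0, 159.2, 138.5]
tcp_rot: [3.141, -0.001, 1.802]
contact_force: [-0.4, 0.4, -1.3]
grip_width: 21.4
finger_force: 30.0
time: 15.5
tool_pos: [486.3, 156.6, 120.6]
tcp_rot: [3.141, 0.0, 1.8]
contact_force: [0.5, -0.1, -1.2]
grip_width: 21.4
finger_force: 30.0
```

```bash

python3 -m pendant '[[[0,0,-0.04],[0,0,0],-1],[[0,0,-0.04],[0,0,0],-1],[[0,0,-0.04],[0,0,0],-1],[[0,0,-0.04],[0,0,0],-1],[[0,0,0],[0,0,0],-1],[[0,0,0],[0,0,0],-1],[[0,0,0],[0,0,0],-1],[[0,0,0],[0,0,0],-1],[[0,0,0],[0,0,0],-1],[[0,0,0],[0,0,0],-1]]'
```

```text
time: 16.33
tool_pos: [486.3, 156.6, 116.0]
tcp_rot: [3.141, 0.0, 1.8]
contact_force: [0.2, 0.2, -1.2]
grip_width: 21.8
finger_force: 30.0
```

```bash

python3 -m pendant '[[[0,0,-0.04],[0,0,0],-1],[[0,0,-0.04],[0,0,0],-1],[[0,0,-0.04],[0,0,0],-1],[[0,0,0],[0,0,0],-1],[[0,0,0],[0,0,0],-1],[[0,0,0],[0,0,0],-1],[[0,0,0],[0,0,0],-1],[[0,0,0],[0,0,0],-1],[[0,0,0],[0,0,0],-1],[[0,0,0],[0,0,0],-1]]' | grep -E 'pos|contact'; 
```

```text
tool_pos: [486.3, 156.6, 112.3]
contact_force: [0.1, 0.1, -1.5]
```

Depth is about 16.4 mm and still free.

```bash

python3 -m pendant '[[[0,0,-0.04],[0,0,0],-1],[[0,0,-0.04],[0,0,0],-1],[[0,0,-0.04],[0,0,0],-1],[[0,0,0],[0,0,0],-1],[[0,0,0],[0,0,0],-1],[[0,0,0],[0,0,0],-1],[[0,0,0],[0,0,0],-1],[[0,0,0],[0,0,0],-1],[[0,0,0],[0,0,0],-1],[[0,0,0],[0,0,0],-1]]' | grep -E 'pos|contact'; 
```

```text
tool_pos: [486.3, 156.6, 108.8]
contact_force: [1.0, -0.5, -1.0]
```

```bash

python3 -m pendant '[[[0,0,-0.04],[0,0,0],-1],[[0,0,-0.04],[0,0,0],-1],[[0,0,-0.04],[0,0,0],-1],[[0,0,0],[0,0,0],-1],[[0,0,0],[0,0,0],-1],[[0,0,0],[0,0,0],-1],[[0,0,0],[0,0,0],-1],[[0,0,0],[0,0,0],-1],[[0,0,0],[0,0,0],-1],[[0,0,0],[0,0,0],-1]]' | grep -E 'pos|contact'; 
```

```text
tool_pos: [486.3, 156.6, 105.2]
contact_force: [0.4, 0.4, -1.6]
```

```bash

python3 -m pendant '[[[0,0,-0.04],[0,0,0],-1],[[0,0,-0.04],[0,0,0],-1],[[0,0,-0.04],[0,0,0],-1],[[0,0,0],[0,0,0],-1],[[0,0,0],[0,0,0],-1],[[0,0,0],[0,0,0],-1],[[0,0,0],[0,0,0],-1],[[0,0,0],[0,0,0],-1],[[0,0,0],[0,0,0],-1],[[0,0,0],[0,0,0],-1]]' | grep -E 'pos|contact'; 
```

```text
tool_pos: [486.3, 156.6, 101.6]
contact_force: [-0.5, -0.8, -1.1]
```

```bash

python3 -m pendant '[[[0,0,-0.04],[0,0,0],-1],[[0,0,-0.04],[0,0,0],-1],[[0,0,-0.04],[0,0,0],-1],[[0,0,0],[0,0,0],-1],[[0,0,0],[0,0,0],-1],[[0,0,0],[0,0,0],-1],[[0,0,0],[0,0,0],-1],[[0,0,0],[0,0,0],-1],[[0,0,0],[0,0,0],-1],[[0,0,0],[0,0,0],-1]]' | grep -E 'pos|contact'; 
```

```text
tool_pos: [486.3, 156.6, 98.0]
contact_force: [-0.1, -0.1, -1.2]
```

That is past 30 mm, so this one is clear. I'll seat the collar.

```bash

python3 -m pendant '[[[0,0,-0.04],[0,0,0],-1],[[0,0,-0.04],[0,0,0],-1],[[0,0,-0.04],[0,0,0],-1],[[0,0,-0.04],[0,0,0],-1],[[0,0,-0.04],[0,0,0],-1],[[0,0,-0.04],[0,0,0],-1],[[0,0,-0.04],[0,0,0],-1],[[0,0,-0.04],[0,0,0],-1],[[0,0,0],[0,0,0],-1],[[0,0,0],[0,0,0],-1]]' | grep -E 'pos|contact'; 
```

```text
tool_pos: [486.5, 156.7, 89.5]
contact_force: [-2.2, 0.2, 8.8]
```

```bash

python3 -m pendant '[[[0,0,-0.03],[0,0,0],-1],[[0,0,0],[0,0,0],-1],[[0,0,0],[0,0,0],-1],[[0,0,0],[0,0,0],-1],[[0,0,0],[0,0,0],-1],[[0,0,0],[0,0,0],-1],[[0,0,0],[0,0,0],-1],[[0,0,0],[0,0,0],-1],[[0,0,0],[0,0,0],-1],[[0,0,0],[0,0,0],-1]]' | grep -E 'pos|contact'; 
python3 -c "
from m import *
im=bot.capture('side')[215:345,260:420]; cv2.imwrite('pics/s3.png',cv2.resize(im,None,fx=4,fy=4))"
```

```text
tool_pos: [486.6, 156.7, 89.4]
contact_force: [-6.3, -2.5, 17.1]
```

View pics/s3.png

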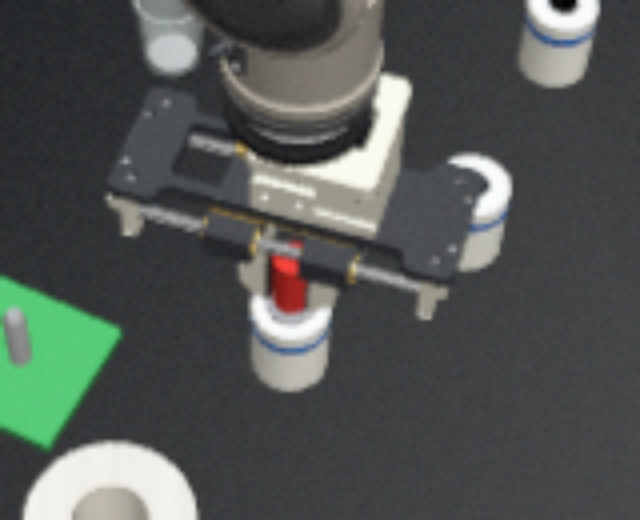

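The collar sits down on the adapter at about (290,315) in the crop, and the force rises with no further travel, so it is seated. Now the gauge goes back to the holder.

```bash

python3 -m pendant '[[[0,0,0.15],[0,0,0],-1],[[0,0,0.3],[0,0,0],-1],[[0,0,0.4],[0,0,0],-1],[[0,0,0.5],[0,0,0],-1],[[0,0,0.5],[0,0,0],-1],[[0.353,-0.9,0],[0,0,0],-1],[[0.353,-0.9,0],[0,0,0],-1],[[0.353,-0.9,0],[0,0,0],-1],[[0.353,-0.9,0],[0,0,0],-1],[[0.353,-0.9,0],[0,0,0],-1]]'
python3 -m pendant '[[[0.353,-0.9,0],[0,0,0],-1],[[0.353,-0.9,0],[0,0,0],-1],[[0.353,-0.9,0],[0,0,0],-1],[[0.353,-0.9,0],[0,0,0],-1],[[0.353,-0.9,0],[0,0,0],-1],[[0.353,-0.9,0],[0,0,0],-1],[[0.353,-0.9,0],[0,0,0],-1],[[0.353,-0.9,0],[0,0,0],-1],[[0.353,-0.9,0],[0,0,0],-1],[[0.353,-0.953,0],[0,0,0],-1]]'
python3 -m pendant '[[[0,0,0],[0,0,0],-1],[[0,0,0],[0,0,0],-1],[[0,0,-0.1],[0,0,0],-1],[[0,0,-0.1],[0,0,0],-1],[[0,0,-0.1],[0,0,0],-1],[[0,0,-0.1],[0,0,0],-1],[[0,0,-0.1],[0,0,0],-1],[[0,0,0],[0,0,0],-1],[[0,0,0],[0,0,0],-1],[[0,0,0],[0,0,0],-1]]'
python3 -c "
from m import *
look('w4',(150,400,180,460),2.2)
im=bot.capture('side'); print(bores(im,cam('side'),[(332.3, 290.6),(377.7, 260.5),(400.3, 215.1)]))"
```

```text
time: 23.05
tool_pos: [539.7, 20.4, 143.3]
tcp_rot: [3.141, 0.0, 1.8]
contact_force: [0.4, 0.9, -1.7]
grip_width: 21.3
finger_force: 30.0
time: 23.88
tool_pos: [645.4, -251.1, 143.0]
tcp_rot: [-3.141, -0.0, 1.8]
contact_force: [0.7, 1.0, -1.2]
grip_width: 21.6
finger_force: 30.0
time: 24.72
tool_pos: [645.2, -249.9, 128.1]
tcp_rot: [3.141, 0.0, 1.8]
contact_force: [0.0, 0.0, -0.8]
grip_width: 21.5
finger_force: 30.0
[ 645.3 -250.   128.2] [-0.2 -0.1 -1. ]
[([332.3, 290.6], [486.5, 156.7]), ([377.7, 260.5], [436.9, 24.0]), ([400.3, 215.1], [455.0, -139.7])]
```

View pics/w4.png

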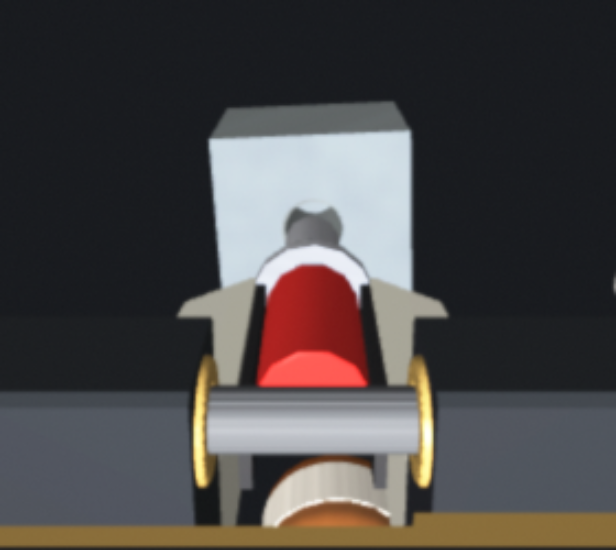

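The pin's tip hangs centred over the holder's hole at about (314,220) in the crop, and the adapters have not moved. I'll lower it in.

```bash

python3 -m pendant '[[[0,0,-0.04],[0,0,0],-1],[[0,0,-0.05],[0,0,0],-1],[[0,0,-0.05],[0,0,0],-1],[[0,0,-0.05],[0,0,0],-1],[[0,0,-0.05],[0,0,0],-1],[[0,0,-0.05],[0,0,0],-1],[[0,0,-0.04],[0,0,0],-1],[[0,0,-0.04],[0,0,0],-1],[[0,0,-0.03],[0,0,0],-1],[[0,0,0],[0,0,0],-1]]' | grep -E 'pos|contact'; 
```

```text
tool_pos: [645.1, -249.9, 115.6]
contact_force: [0.7, -0.1, -1.7]
```

```bash

python3 -m pendant '[[[0,0,-0.06],[0,0,0],-1],[[0,0,-0.08],[0,0,0],-1],[[0,0,-0.08],[0,0,0],-1],[[0,0,-0.08],[0,0,0],-1],[[0,0,-0.08],[0,0,0],-1],[[0,0,-0.08],[0,0,0],-1],[[0,0,-0.08],[0,0,0],-1],[[0,0,-0.08],[0,0,0],-1],[[0,0,-0.08],[0,0,0],-1],[[0,0,-0.08],[0,0,0],-1]]' | grep -E 'pos|contact'; 
```

```text
tool_pos: [645.1, -250.0, 92.3]
contact_force: [-0.1, -0.0, -1.7]
```

```bash

python3 -m pendant '[[[0,0,-0.045],[0,0,0],-1],[[0,0,-0.045],[0,0,0],-1],[[0,0,-0.045],[0,0,0],-1],[[0,0,-0.045],[0,0,0],-1],[[0,0,-0.045],[0,0,0],-1],[[0,0,-0.045],[0,0,0],-1],[[0,0,-0.045],[0,0,0],-1],[[0,0,-0.045],[0,0,0],-1],[[0,0,-0.045],[0,0,0],-1],[[0,0,-0.045],[0,0,0],-1]]' | grep -E 'pos|contact'; 
```

```text
tool_pos: [645.2, -250.0, 79.5]
contact_force: [-3.8, 1.7, 9.4]
```

The gauge is seated. Release, then go to the clear adapter.

```bash

python3 -m pendant '[[[0,0,0.03],[0,0,0],-0.2],[[0,0,0],[0,0,0],-0.2],[[0,0,0],[0,0,0],-0.2],[[0,0,0],[0,0,0],-0.2],[[0,0,0],[0,0,0],-0.2],[[0,0,0],[0,0,0],-0.2],[[0,0,0.3],[0,0,0],0],[[0,0,0.6],[0,0,0],0.3],[[0,0,0.8],[0,0,0],0.5],[[0,0,0.8],[0,0,0],0.5]]'
python3 -m pendant '[[[0,0,0],[0,0,0],0.5],[[-0.331,0.847,0],[0,0,0],0.5],[[-0.331,0.847,0],[0,0,0],0.5],[[-0.331,0.847,0],[0,0,0],0.5],[[-0.331,0.847,0],[0,0,0],0.5],[[-0.331,0.847,0],[0,0,0],0.5],[[-0.331,0.847,0],[0,0,0],0.5],[[-0.331,0.847,0],[0,0,0],0.5],[[-0.331,0.847,0],[0,0,0],0.5],[[-0.331,0.847,0],[0,0,0],0.5]]'
python3 -m pendant '[[[-0.331,0.847,0],[0,0,0],0.5],[[-0.331,0.847,0],[0,0,0],0.5],[[-0.331,0.847,0],[0,0,0],0.5],[[-0.331,0.847,0],[0,0,0],0.5],[[-0.331,0.847,0],[0,0,0],0.5],[[-0.331,0.847,0],[0,0,0],0.5],[[-0.331,0.847,0],[0,0,0],0.5],[[0,0,0],[0,0,0],0.5],[[0,0,0],[0,0,0],0.5],[[0,0,0],[0,0,0],0.5]]'
python3 -c "
from m import *
c=cam('top'); im=bot.capture('top'); b=im.astype(int)
red=(b[...,2]>200)&(b[...,1]<110); i,l,ce,s=blob(red,(448,204),6); print('redtop',ce[i],s[i,4],onz(c,ce[i],98)[:2])
look('w5',(100,400,120,520),1.8)"
```

```text
time: 28.15
tool_pos: [644.9, -249.9, 155.9]
tcp_rot: [-3.141, -0.001, 1.8]
contact_force: [0.6, 0.2, -0.5]
grip_width: 58.9
finger_force: 0.0
time: 28.98
tool_pos: [555.2, -20.1, 155.3]
tcp_rot: [3.141, 0.0, 1.8]
contact_force: [0.5, -0.3, 0.3]
grip_width: 68.9
finger_force: 0.0
time: 29.82
tool_pos: [486.6, 156.4, 155.2]
tcp_rot: [3.141, 0.0, 1.8]
contact_force: [-0.2, 0.6, 0.5]
grip_width: 68.9
finger_force: 0.0
redtop [448.13432836 203.26865672] 67 [ 645.09688706 -249.51843292]
[486.8 155.8 155.1] [ 0.1 -0.6  0.1]
```

View pics/w5.png

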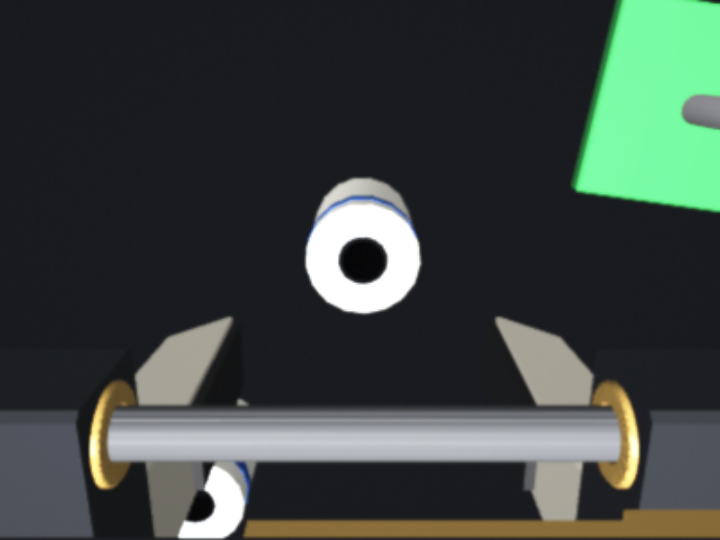

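The gauge is back home at its original place, and the adapter, at (363,260) in the crop, sits centred between the jaws. I'll descend and grip.

```bash

python3 -m pendant '[[[0,0,-0.383],[0,0,0],0.5],[[0,0,-0.383],[0,0,0],0.5],[[0,0,-0.383],[0,0,0],0.5],[[0,0,-0.383],[0,0,0],0.5],[[0,0,-0.383],[0,0,0],0.5],[[0,0,-0.383],[0,0,0],0.5],[[0,0,-0.383],[0,0,0],0.5],[[0,0,-0.383],[0,0,0],0.5],[[0,0,-0.383],[0,0,0],0.5],[[0,0,-0.383],[0,0,0],0.5]]'
python3 -m pendant '[[[0,0,0],[0,0,0],-0.1],[[0,0,0],[0,0,0],-1],[[0,0,0],[0,0,0],-1],[[0,0,0],[0,0,0],-1],[[0,0,0],[0,0,0],-1],[[0,0,0],[0,0,0],-1],[[0,0,0],[0,0,0],-1],[[0,0,0],[0,0,0],-1],[[0,0,0],[0,0,0],-1],[[0,0,0],[0,0,0],-1]]'
```

```text
time: 30.75
tool_pos: [486.8, 155.5, 39.5]
tcp_rot: [3.141, 0.0, 1.798]
contact_force: [-0.6, -0.6, -0.4]
grip_width: 68.8
finger_force: 0.0
time: 31.58
tool_pos: [486.9, 156.5, 40.7]
tcp_rot: [3.14, 0.0, 1.8]
contact_force: [0.1, -3.0, 5.7]
grip_width: 46.3
finger_force: 30.0
```

```bash

python3 -m pendant '[[[0,0,0.2],[0,0,0],-1],[[0,0,0.4],[0,0,0],-1],[[0,0,0.6],[0,0,0],-1],[[0,0,0.6],[0,0,0],-1],[[0,0,0.6],[0,0,0],-1],[[0.4,0.26,0],[0,0,0],-1],[[0.563,0.368,0],[0,0,0],-1],[[0.563,0.368,0],[0,0,0],-1],[[0.563,0.368,0],[0,0,0],-1],[[0.563,0.368,0],[0,0,0],-1]]'
python3 -m pendant '[[[0.563,0.368,0],[0,0,0],-1],[[0.563,0.368,0],[0,0,0],-1],[[0.563,0.368,0],[0,0,0],-1],[[0.163,0.108,0],[0,0,0],-1],[[0,0,0],[0,0,0],-1],[[0,0,0],[0,0,0],-1],[[0,0,0],[0,0,0],-1],[[0,0,-0.1],[0,0,0],-1],[[0,0,-0.1],[0,0,0],-1],[[0,0,-0.1],[0,0,0],-1]]'
python3 -c "
from m import *
im=bot.capture('side'); cv2.imwrite('pics/s5.png',cv2.resize(im[230:350,200:350],None,fx=5,fy=5))"
```

```text
time: 32.42
tool_pos: [566.0, 209.3, 112.0]
tcp_rot: [-3.141, -0.0, 1.8]
contact_force: [-0.3, -0.4, 0.2]
grip_width: 46.1
finger_force: 30.0
time: 33.25
tool_pos: [621.0, 244.6, 102.9]
tcp_rot: [-3.141, 0.0, 1.799]
contact_force: [-1.0, 0.2, -1.1]
grip_width: 46.5
finger_force: 30.0
```

View pics/s5.png

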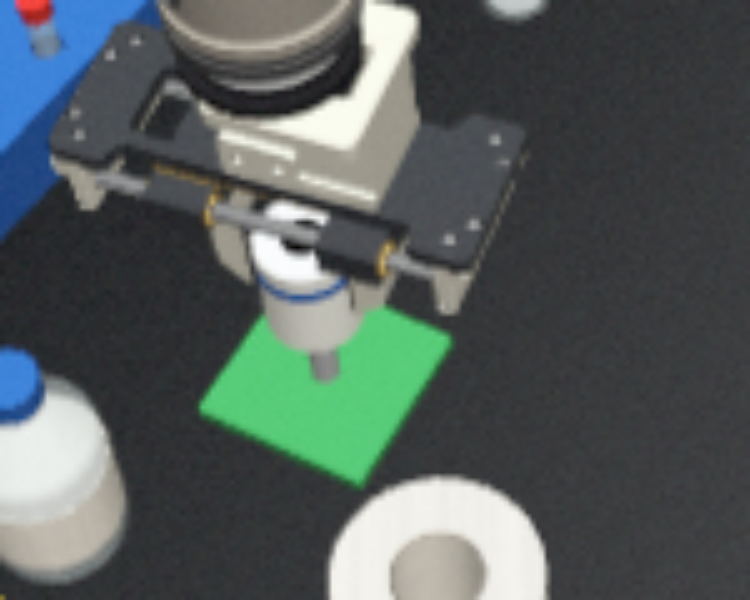

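The adapter hangs over the post, with the post's shaft visible below it at about (325,360) in the crop, and it is clear of the bottle and the paper roll. I'll lower it slowly.

```bash

python3 -m pendant '[[[0,0,-0.04],[0,0,0],-1],[[0,0,-0.04],[0,0,0],-1],[[0,0,-0.04],[0,0,0],-1],[[0,0,-0.04],[0,0,0],-1],[[0,0,-0.04],[0,0,0],-1],[[0,0,-0.04],[0,0,0],-1],[[0,0,-0.03],[0,0,0],-1],[[0,0,0],[0,0,0],-1],[[0,0,0],[0,0,0],-1],[[0,0,0],[0,0,0],-1]]' | grep -E 'pos|contact'; 
```

```text
tool_pos: [621.4, 244.9, 95.0]
contact_force: [0.7, -0.7, -0.9]
```

```bash

python3 -m pendant '[[[0,0,-0.04],[0,0,0],-1],[[0,0,-0.04],[0,0,0],-1],[[0,0,-0.04],[0,0,0],-1],[[0,0,-0.04],[0,0,0],-1],[[0,0,-0.04],[0,0,0],-1],[[0,0,-0.04],[0,0,0],-1],[[0,0,-0.04],[0,0,0],-1],[[0,0,-0.04],[0,0,0],-1],[[0,0,-0.04],[0,0,0],-1],[[0,0,-0.04],[0,0,0],-1]]' | grep -E 'pos|contact'; 
```

```text
tool_pos: [621.4, 244.9, 82.8]
contact_force: [-0.0, 0.2, -1.9]
```

```bash

python3 -m pendant '[[[0,0,-0.05],[0,0,0],-1],[[0,0,-0.05],[0,0,0],-1],[[0,0,-0.05],[0,0,0],-1],[[0,0,-0.05],[0,0,0],-1],[[0,0,-0.05],[0,0,0],-1],[[0,0,-0.05],[0,0,0],-1],[[0,0,-0.05],[0,0,0],-1],[[0,0,-0.05],[0,0,0],-1],[[0,0,-0.05],[0,0,0],-1],[[0,0,-0.05],[0,0,0],-1]]' | grep -E 'pos|contact'; 
```

```text
tool_pos: [621.4, 244.9, 67.8]
contact_force: [-0.6, 0.6, -1.0]
```

```bash

python3 -m pendant '[[[0,0,-0.05],[0,0,0],-1],[[0,0,-0.05],[0,0,0],-1],[[0,0,-0.05],[0,0,0],-1],[[0,0,-0.05],[0,0,0],-1],[[0,0,-0.05],[0,0,0],-1],[[0,0,-0.05],[0,0,0],-1],[[0,0,-0.05],[0,0,0],-1],[[0,0,-0.05],[0,0,0],-1],[[0,0,-0.05],[0,0,0],-1],[[0,0,-0.05],[0,0,0],-1]]' | grep -E 'pos|contact'; 
```

```text
tool_pos: [621.4, 244.9, 52.8]
contact_force: [0.0, 0.0, -1.3]
```

```bash

python3 -m pendant '[[[0,0,-0.04],[0,0,0],-1],[[0,0,-0.04],[0,0,0],-1],[[0,0,-0.03],[0,0,0],-1],[[0,0,-0.02],[0,0,0],-1],[[0,0,0],[0,0,0],-1],[[0,0,0],[0,0,0],-1],[[0,0,0],[0,0,0],-1],[[0,0,0],[0,0,0],-1],[[0,0,0],[0,0,0],-1],[[0,0,0],[0,0,0],-1]]' | grep -E 'pos|contact'; 
```

```text
tool_pos: [621.4, 244.9, 50.7]
contact_force: [-3.2, -1.5, 8.8]
```

It has touched down on the plate. Release and withdraw.

```bash

python3 -m pendant '[[[0,0,0.03],[0,0,0],0.4],[[0,0,0],[0,0,0],0.4],[[0,0,0],[0,0,0],0.4],[[0,0,0],[0,0,0],0.4],[[0,0,0],[0,0,0],0.4],[[0,0,0],[0,0,0],0.4],[[0,0,0.3],[0,0,0],0.4],[[0,0,0.5],[0,0,0],0.4],[[0,0,0.7],[0,0,0],0.4],[[0,0,0.8],[0,0,0],0.4]]'
python3 -m pendant '[[[0,0,0.8],[0,0,0],0.4],[[0,0,0.8],[0,0,0],0.4],[[-0.8,-0.4,0.5],[0,0,0],0.4],[[-0.8,-0.4,0.5],[0,0,0],0.4],[[-0.8,-0.4,0.5],[0,0,0],0.4],[[-0.8,-0.4,0],[0,0,0],0.4],[[-0.8,-0.4,0],[0,0,0],0.4],[[-0.8,-0.4,0],[0,0,0],0.4],[[0,0,0],[0,0,0],0.4],[[0,0,0],[0,0,0],0.4]]'
python3 -c "
from m import *
im=bot.capture('side'); c=cam('side')
print(proj(c,[(621.4,244.9,70),(621.4,244.9,80)]))
cv2.imwrite('pics/s6.png',im)
print(bores(im,c,[(377.7, 260.5),(400.3, 215.1)]))
u=proj(c,(621.4,244.9,70))[0]; print(u)
print(bores(im,c,[u]))"
```

```text
time: 38.3
tool_pos: [620.8, 244.7, 119.2]
tcp_rot: [-3.14, 0.0, 1.8]
contact_force: [-0.2, 0.4, -0.3]
grip_width: 64.4
finger_force: 0.0
time: 39.13
tool_pos: [477.1, 172.7, 213.2]
tcp_rot: [3.14, 0.0, 1.799]
contact_force: [-0.2, 0.4, -0.1]
grip_width: 64.2
finger_force: 0.0
[[262.26448781 289.68167605]
 [261.83462446 287.28316374]]Traceback (most recent call last):
  File "<string>", line 6, in <module>
    print(bores(im,c,[(377.7, 260.5),(400.3, 215.1)]))
          ~~~~~^^^^^^^^^^^^^^^^^^^^^^^^^^^^^^^^^^^^^^
  File "m.py", line 14, in bores
    q=max(hs,key=cv2.contourArea); (e,_,_)=cv2.fitEllipse(q)
                                           ~~~~~~~~~~~~~~^^^
cv2.error: OpenCV(4.12.0) /io/opencv/modules/imgproc/src/shapedescr.cpp:361: error: (-201:Incorrect size of input array) There should be at least 5 points to fit the ellipse in function 'fitEllipseNoDirect'
```

View pics/s6.png

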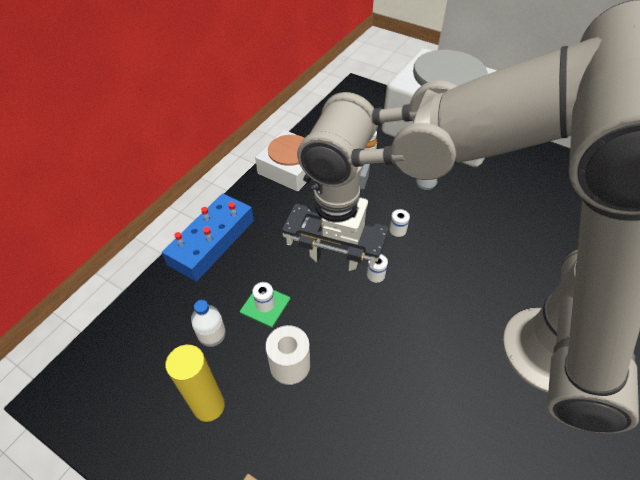

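The adapter's top is at about (263,290), which matches the projection for fully seated at (262.3,289.7). The other two adapters stand at (377,265) and (400,220), and the gripper is clear of everything. I'm handing in.

```bash
python3 -c "
from plant import bot
print(bot.close_job())"
```

```text
the job is handed in; nothing more can be done
None
```

I handed the job in at about 39 s of the 72 s allowed: adapter at (486, 157) was the clear one and is now down on the green stand's plate, the gauge is back home in its holder, and the two choked adapters were left standing in place.

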